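# Open the battery hatch of an upturned kitchen scale by its flush release

### The job

The kitchen scale lies face down on the worktop so that its batteries can be changed. Somewhere along the flat strip beside the battery hatch a release pad is let in flush: feel for its recess, press the pad all the way down so that the hatch springs up, then push the hatch over with the fingertips until it lies fully back against its stop. Pick nothing up: do not lift, shove or press hard on the scale, and leave the fresh batteries and everything else where they stand.

Things in the scene. Friction and masses are not known exactly. Their poses are not given: they have to be found in the camera images.
- scale: Sage-grey kitchen scale lying face down, 160 (x) by 250 (y) by 40 mm, about 1.4 kg, loose. Origin: centre of its lower side, on the worktop; z up, y along its long side, -x towards the robot. Its upturned bottom is a flat panel at z = 40 mm (3 mm rubber foot near each corner) with the battery hatch (x -54 to +12, y -67 to +67) and beyond it a flat strip (x +17 to +63) that holds the release pad.
- strip_mid (a point): Middle of the strip, at panel level: x 40, y 0, z 40 mm from the scale's origin. The release pad is NOT always here: its centre is on the strip's centre line, anywhere within 30 mm of this point along the scale's y, different from scale to scale and not given: feel or look for it. The rest of the strip is rigid and level with the panel (at most 0.3 mm lower).
- release_pad (a joint): Release pad, shell-coloured with faint ribs, in a recess 41 (scale x) by 50 mm (scale y), its top 2.5 mm below the panel. 0 at rest, 0.005 m fully down (straight down; its top is then 7.5 mm below the panel). Sprung: starts to move at about 2 N, fully down at about 5 N, lets the hatch go at about 3 mm, comes back up when let go.
- hatch (a joint): Battery hatch: 0 shut (flush); about 1.05 rad when the catch has let go and a spring has thrown it up (free edge 57 mm above the panel); 2.0 rad fully back at its stop. Light (45 g), turns freely towards the scale's -x side; beyond upright (1.57) it falls on to its stop by itself and stays; short of upright it drops back to 1.05.
- hatch_hinge (a point): Middle of the hatch's hinge line on the panel, 54 mm to the scale's -x side of its origin, at panel level; the line runs along the scale's y.
- hatch_edge (a point): Middle of the hatch's free edge, upper face, 66 mm from the hinge line; moves with the hatch. The hatch is 134 mm long and 3 mm thick; under its edge hangs a catch lip 100 mm long that reaches 8.5 mm below its upper face.
- cell_1: Fresh battery standing upright beside the scale, blue sleeve, 14.7 mm across, 50.5 mm high, loose. Origin: centre of its foot.
- cell_2: The second fresh battery, like the first.
- ramekin: White ramekin, 103 mm across, 52 mm high, loose. Origin: centre of its foot.
- scoop: Wooden scoop, 49 by 177 by 32 mm, lying, loose. Origin: centre of its underside.
- timer: Round kitchen timer, white base and black dial, 64 mm across, 58 mm high, loose. Origin: centre of its underside.

How it is judged:
By the outcome, as a careful person would: the job done as asked, in the order asked, and still so for the second after the job is handed in, with the robot touching nothing.
It also fails if it takes over 40 s, if anything falls off the work surface, if the arm or the gripper's body presses on something with over 40 N, if the wrist force passes 120 N, or if a joint passes its speed limit or range.

### The arm

A 6-joint arm with a two-finger parallel gripper is mounted at the origin on a cart in front of the work surface, level with it; the furniture and walls round the work are solid. World frame = base frame: x ahead of the robot, y to its left, z up, the work surface at z = 0. Lengths are in mm, angles in degrees, forces in N, time in s.
With the tool pointing down it reaches from about 325 to 900 mm from the base axis. Payload 6.1 kg.
Tool frame: the origin (TCP) lies midway between the tips of the shut fingers; the grasp point (between the pads) lies 19 mm behind it; z points along the fingers, y is the direction in which the jaws open and shut (so a half turn about z gives the same grasp; the last joint's range is limited). The gripper opens to 87 mm and grips with 3 to 60 N. Pads are 19 mm wide; open, the fingers measure 117 mm over their backs; the gripper's body (75 mm by 190 mm) begins 51 mm behind the grasp point.
Start: joints at [-72.714, 12.628, 87.462, -0, 79.91, -7.225], TCP at [259.286, -568.671, 222.538] pointing down, gripper open.
Joint ranges: [-170.65, 170.65], [-52.31, 119.04], [5.05, 147.46], [-71.25, 251.25], [11.57, 151.72], [-153.62, 153.62]. Speed limits (degrees/s): [147.25, 147.25, 172.46, 180, 180, 180].

### API

Orientations are given as a 3x3 rotation matrix whose columns are the frame's x, y, z axes.
In Python, from workcell import bot, viewer gives the robot as it stands. The module is installed in compiled form; this text tells all that it offers.
- The arm moves only by the tool step_arm, never from a script. Its argument "series" is a list of rows, each a list of 3 entries, a list of its own where there are three numbers: the shift along the tool's x, y, z in m, then the turn, a rotation vector about the tool's x, y, z in rad, then the closure, from -1 (fully open) to 1 (shut). In form: [[[tx, ty, tz], [rx, ry, rz], grip], ...]. A call has 1 to 8 rows; each row shifts and turns the commanded pose from where the row before left it, along the tool's axes as they then stand; what a row does not reach is not made up. A row lasts 1/8 s, in which the tool goes at most 62.5 mm and 10.7 degrees, less where a joint would pass 70% of its speed; a pose out of reach is approached as far as the arm can. A call is refused whole if a number of a shift passes 0.0625 or a number of a turn 0.188, either way. A call with a gripper value outside its range is refused whole. The fingers move at their own pace and stop on an object; the grip force is fixed at half the most. Time passes only in rows, so rows that do not move let the fingers close. It gives the time, the measured TCP pose, the force and the opening at its end, in the units of the state.
- bot.get_state(): the state, without advancing time (a new reading comes with each control period).
- viewer.snapshot(name): name is "scene" or "top"; returns a dict with "pixels" (384x512x3 uint8, red, green, blue), "fx", "fy", "cx", "cy" (pixels), "extrinsics" (4x4, takes a point from camera to world coordinates). Camera axes: x right, y up, looking along -z (the intrinsics and any distortion apply to the point x, -y, -z); pixel columns grow to the right and rows downward; lengths in mm; the calibration is good to about 2 mm. A picture is of the moment at which its call begins. There is no depth.
- bot.close_job(): hands the job in, once; it reports no verdict.
The state is a dict: "time": time; "joint_pos": joint angles; "joint_vel": joint speeds; "joint_torque": joint torques, N m; "tool_pos": TCP position; "tool_rot": TCP orientation; "contact_force": force on the tool from outside, world axes, zero at the start; "torque": the same for the moment, N m; "opening": finger opening in mm.
Only numpy, scipy, OpenCV 4.12 (cv2) and the standard library are available. Lean on these libraries where they do the work, as an engineer would, in place of code of your own. Each camera call takes 0.05 s, during which the arm holds its last target. There are 200 camera calls.

## Working session

There is one attempt and no reset: what is moved stays moved. The work goes in short steps, Python scripts to look and compute and a tool call to move; the robot and the scene stay as the last step left them, time stands still between calls to the robot, and variables do not carry over. Pictures are saved under pics/ and viewed, about 8 in all and at most 12, crops included, and the job is handed in when it is done.

Besides the shell and the picture viewer there is one more tool, called as a command line: name --argument value ..., lists and objects as JSON in quotes. step_arm: Moves the arm, as the interface text tells. Its arguments: {"type":"object","properties":{"series":{"type":"array","items":{"type":"array"}}},"required":["series"]}

```bash
mkdir -p pics
cat > h.py <<'E'
from workcell import bot, viewer
import cv2, numpy as np
def snap(name, out=None, crop=None, scale=1.5):
    s=viewer.snapshot(name); p=s["pixels"][:,:,::-1]
    if crop: p=p[crop[1]:crop[3],crop[0]:crop[2]]
    if out: cv2.imwrite("pics/"+out, cv2.resize(p,None,fx=scale,fy=scale,interpolation=cv2.INTER_CUBIC))
    return s
def p2w(s,u,v,z):
    d=np.array([(u-s["cx"])/s["fx"],-(v-s["cy"])/s["fy"],-1]); E=np.array(s["extrinsics"])
    r=E[:3,:3]@d; o=E[:3,3]; return o+r*(z-o[2])/r[2]
def w2p(s,p):
    E=np.array(s["extrinsics"]); c=E[:3,:3].T@(np.array(p)-E[:3,3]); return s["cx"]+s["fx"]*c[0]/-c[2], s["cy"]+s["fy"]*c[1]/c[2]
E
python3 - <<'E'
from h import *
for n in("top","scene"):
    s=snap(n,n+"1.png"); print({k:s[k] for k in s if k!="pixels"})
st=bot.get_state();print(st["tool_rot"],st["contact_force"],st["time"])
E
```

```text
{'fx': 425.926099450394, 'fy': 425.926099450394, 'cx': 246.3519532951841, 'cy': 197.33007819447056, 'extrinsics': array([[ 5.04081075e-03,  9.84821988e-01, -1.73494216e-01,
         3.39439817e+02],
       [-9.99810983e-01,  1.70564535e-03, -1.93672214e-02,
        -1.49614208e+02],
       [-1.87773459e-02,  1.73559049e-01,  9.84644437e-01,
         1.19689541e+03],
       [ 0.00000000e+00,  0.00000000e+00,  0.00000000e+00,
         1.00000000e+00]])}
{'fx': 414.91792085463715, 'fy': 414.91792085463715, 'cx': 250.1737161171826, 'cy': 187.79169992002758, 'extrinsics': array([[ 4.97735638e-01,  3.24991613e-01, -8.04139096e-01,
        -4.10690810e+02],
       [-8.67306538e-01,  1.93140492e-01, -4.58776765e-01,
        -6.66191649e+02],
       [ 6.21321967e-03,  9.25784641e-01,  3.78000256e-01,
         5.05560679e+02],
       [ 0.00000000e+00,  0.00000000e+00,  0.00000000e+00,
         1.00000000e+00]])}
[[ 9.09885491e-01  4.14859163e-01 -5.17762983e-04]
 [ 4.14859412e-01 -9.09883879e-01  1.73037699e-03]
 [ 2.46758556e-04 -1.78924376e-03 -9.99998369e-01]] [-0.15803234 -0.60975683 -0.18187873] 0.1
```

View pics/top1.png

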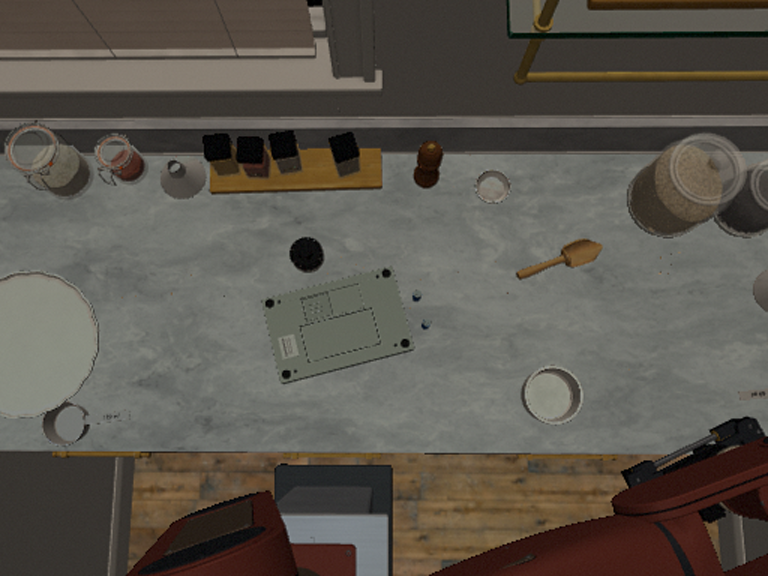

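View pics/scene1.png

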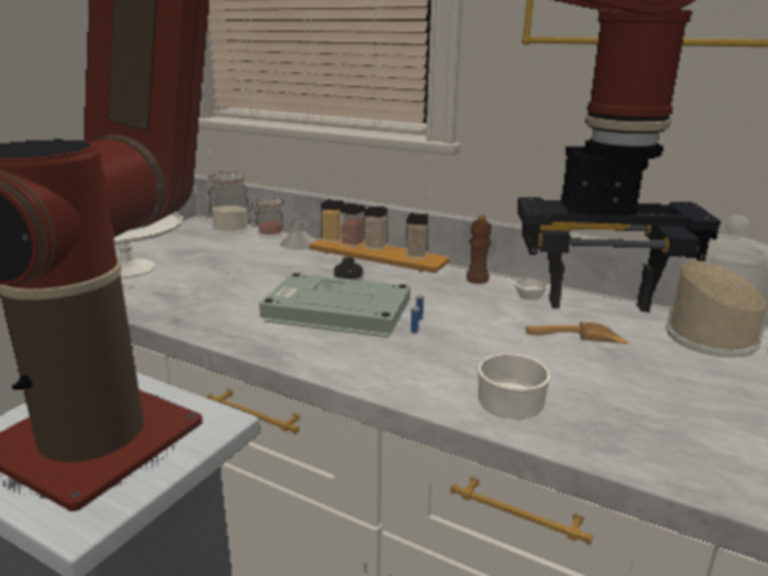

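Run:
```python
from h import *
s=snap("top","c1.png",(165,150,300,265),5.8)
```

```text
(no output)
```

View pics/c1.png

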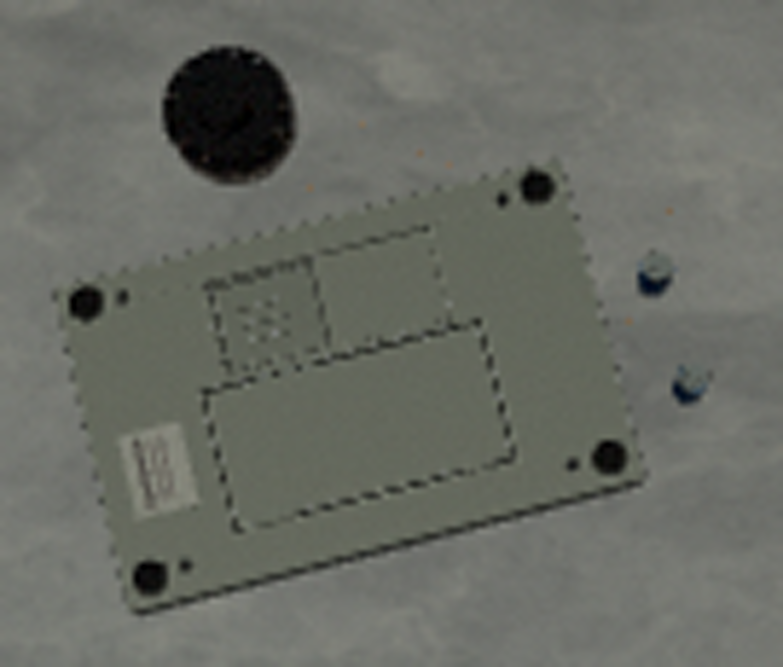

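```bash
cat >> h.py <<'E'
def c1(u,v): return u/5.8+165-.4, v/5.8+150-.4
E
python3 - <<'E'
from h import *
s=snap("top")
P=[(205,390),(482,320),(515,460),(238,530),(55,290),(562,160),(645,482),(130,610)]
L=np.array([(12,67),(12,-67),(-54,-67),(-54,67),(80,125),(80,-125),(-80,-125),(-80,125)],float)
W=np.array([p2w(s,*c1(*p),40)[:2] for p in P])
lc=L.mean(0);wc=W.mean(0);U,_,V=np.linalg.svd((L-lc).T@(W-wc));R=(U@V).T;t=wc-R@lc
print(R,t,"yaw",np.degrees(np.arctan2(R[1,0],R[0,0])));print((L@R.T+t-W).round(1))
inv=lambda u,v,z=40:(R.T@(p2w(s,*c1(u,v),z)[:2]-t)).round(1)
for p in [(208,285),(310,260),(330,355),(230,370),(265,318),(432,228),(450,322)]: print(p,inv(*p))
for l in [(40,0),(40,30),(-54,0)]: print(l,(R@l+t).round(1))
for n,p in dict(timer=(230,115),c1=(655,265),c2=(690,380)).items(): print(n,p2w(s,*c1(*p),40).round(0))
E
```

```text
[[ 0.96835066 -0.24959365]
 [ 0.24959365  0.96835066]] [492.43975217 -67.91774981] yaw 14.453468055365352
[[-1.4 -0.2]
 [-1.7  0.9]
 [ 0.8  0.2]
 [ 0.6  0.4]
 [ 2.1  0.1]
 [ 0.9 -0.3]
 [ 0.3 -1.6]
 [-1.7  0.5]]
(208, 285) [62.1 54. ]
(310, 260) [61.8  4.1]
(330, 355) [15.   5.6]
(230, 370) [19.8 53.2]
(265, 318) [39.9 31.4]
(432, 228) [ 62.5 -56.1]
(450, 322) [ 16.3 -53.3]
(40, 0) [531.2 -57.9]
(40, 30) [523.7 -28.9]
(-54, 0) [440.1 -81.4]
timer [622.  -9.  40.]
c1 [ 549. -213.   40.]
c2 [ 494. -229.   40.]
```

step_arm --series '[[[0,0,0],[0,0,0.175],1],[[0.028,-0.0325,0],[0,0,0],1],[[0.028,-0.0325,0],[0,0,0],1],[[0.028,-0.0325,0],[0,0,0],1],[[0.028,-0.0325,0],[0,0,0],1],[[0.028,-0.0325,0],[0,0,0],1],[[0.028,-0.0325,0],[0,0,0],1],[[0.028,-0.0325,0],[0,0,0],1]]'

```text
time: 1.2
tool_pos: [392.5, -298.0, 222.5]
tool_rot: [[0.968, 0.25, 0.0], [0.25, -0.968, -0.0], [0.0, 0.0, -1.0]]
contact_force: [0.4, -1.0, -0.7]
opening: 14.5
```

step_arm --series '[[[0.0278,-0.0324,0],[0,0,0],1],[[0.0278,-0.0324,0],[0,0,0],1],[[0.0278,-0.0324,0],[0,0,0],1],[[0.0278,-0.0324,0],[0,0,0],1],[[0.0278,-0.0324,0],[0,0,0],1],[[0.0278,-0.0324,0.02],[0,0,0],1],[[0.0278,-0.0324,0.05],[0,0,0],1],[[0,0,0.05],[0,0,0],1]]'

```text
time: 2.2
tool_pos: [524.3, -30.7, 104.4]
tool_rot: [[0.967, 0.253, 0.002], [0.253, -0.967, 0.0], [0.002, 0.0, -1.0]]
contact_force: [-0.2, -0.1, -0.4]
opening: 0.3
```

step_arm --series '[[[0,0,0.03],[0,0,0],1],[[0,0,0.02],[0,0,0],1],[[0,0,0],[0,0,0],1]]'

```text
time: 2.58
tool_pos: [521.1, -32.6, 53.1]
tool_rot: [[0.968, 0.25, -0.004], [0.25, -0.968, 0.001], [-0.004, -0.002, -1.0]]
contact_force: [0.2, -0.1, -0.1]
opening: 0.7
```

Run:
```python
from h import *
s=bot.get_state();print(s["tool_pos"],s["contact_force"],s["opening"])
snap("scene","s2.png",(150,120,330,255),4.4)
```

```text
[521.06470682 -32.55323871  53.06912145] [ 0.18092933 -0.1280174  -0.11037582] 0.6980483504346282
```

View pics/s2.png

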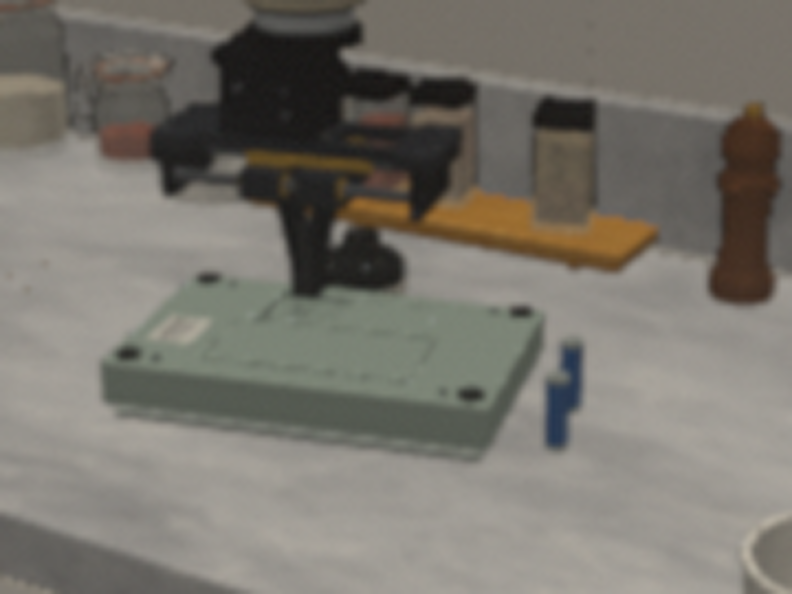

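step_arm --series '[[[0.0035,-0.0015,0.008],[0,0,0],1],[[0,0,0.004],[0,0,0],1],[[0,0,0.002],[0,0,0],1],[[0,0,0],[0,0,0],1]]'

```text
time: 3.12
tool_pos: [525.9, -30.7, 41.0]
tool_rot: [[0.968, 0.25, -0.0], [0.25, -0.968, 0.0], [-0.0, -0.0, -1.0]]
contact_force: [0.1, -0.9, 0.3]
opening: 0.5
```

step_arm --series '[[[-0.001,0,0.001],[0,0,0],1],[[0,0,0.001],[0,0,0],1],[[0,0,0],[0,0,0],1]]'

```text
time: 3.5
tool_pos: [524.9, -30.9, 39.0]
tool_rot: [[0.968, 0.25, -0.0], [0.25, -0.968, 0.0], [-0.0, -0.0, -1.0]]
contact_force: [0.6, 0.1, -0.0]
opening: 0.5
```

Below panel level without force: in the recess. Pressing on.

step_arm --series '[[[0,0,0.001],[0,0,0],1],[[0,0,0.001],[0,0,0],1],[[0,0,0],[0,0,0],1]]'

```text
time: 3.88
tool_pos: [525.1, -31.0, 37.1]
tool_rot: [[0.968, 0.25, 0.0], [0.25, -0.968, -0.0], [0.0, 0.0, -1.0]]
contact_force: [-0.8, -0.4, 2.0]
opening: 0.7
```

step_arm --series '[[[0,0,0.001],[0,0,0],1],[[0,0,0.001],[0,0,0],1],[[0,0,0],[0,0,0],1]]'

```text
time: 4.25
tool_pos: [525.1, -30.9, 35.1]
tool_rot: [[0.968, 0.25, 0.0], [0.25, -0.968, -0.0], [0.0, 0.0, -1.0]]
contact_force: [-1.1, -0.8, 3.7]
opening: 0.6
```

step_arm --series '[[[0,0,0.001],[0,0,0],1],[[0,0,0],[0,0,0],1]]'

```text
time: 4.5
tool_pos: [525.1, -31.0, 34.1]
tool_rot: [[0.968, 0.25, 0.0], [0.25, -0.968, -0.0], [0.0, 0.0, -1.0]]
contact_force: [-1.0, 0.4, 4.2]
opening: 0.9
```

step_arm --series '[[[0,0,0.001],[0,0,0],1],[[0,0,0],[0,0,0],1]]'

```text
time: 4.75
tool_pos: [525.1, -31.0, 33.1]
tool_rot: [[0.968, 0.25, 0.0], [0.25, -0.968, -0.0], [0.0, 0.0, -1.0]]
contact_force: [-1.7, 0.5, 5.3]
opening: 0.8
```

step_arm --series '[[[0,0,0.0007],[0,0,0],1],[[0,0,0],[0,0,0],1]]'

```text
time: 5.0
tool_pos: [525.1, -31.0, 32.8]
tool_rot: [[0.968, 0.25, 0.0], [0.25, -0.968, -0.0], [0.0, 0.0, -1.0]]
contact_force: [-2.4, 0.3, 8.8]
opening: 0.5
```

step_arm --series '[[[0,0,-0.004],[0,0,0],1],[[0,0,-0.02],[0,0,0],1],[[0,0,-0.03],[0,0,0],1],[[0,0,0],[0,0,0],1]]'

```text
time: 5.5
tool_pos: [526.7, -31.3, 88.3]
tool_rot: [[0.968, 0.25, 0.004], [0.25, -0.968, -0.001], [0.004, 0.002, -1.0]]
contact_force: [-0.2, 0.5, 0.1]
opening: 0.7
```

Run:
```python
from h import *
s=bot.get_state();print(s["tool_pos"],s["contact_force"],s["opening"])
snap("scene","s3.png",(150,120,330,255),4.4)
```

```text
[526.69673837 -31.26566102  88.31659174] [-0.23265609  0.53055219  0.06874145] 0.7433248499930258
```

View pics/s3.png

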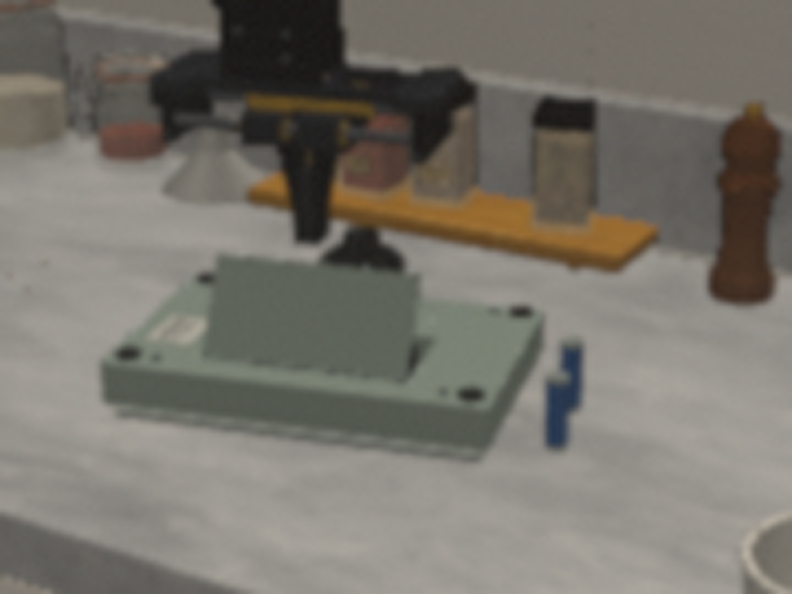

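step_arm --series '[[[0,0.027,0.008],[0,0,0],1],[[-0.02,0,0.005],[0,0,0],1],[[-0.018,0,0],[0,0,0],1],[[0,0,0],[0,0,0],1]]'

```text
time: 6.05
tool_pos: [492.9, -66.3, 71.5]
tool_rot: [[0.968, 0.249, -0.003], [0.249, -0.968, 0.001], [-0.003, -0.002, -1.0]]
contact_force: [0.3, -0.6, -0.4]
opening: 0.3
```

step_arm --series '[[[-0.006,0,0],[0,0,0],1],[[-0.006,0,0],[0,0,0],1],[[-0.006,0,0],[0,0,0],1],[[-0.006,0,0],[0,0,0],1]]'

```text
time: 6.55
tool_pos: [471.4, -72.6, 73.4]
tool_rot: [[0.968, 0.25, 0.0], [0.25, -0.968, -0.0], [0.0, 0.0, -1.0]]
contact_force: [0.1, -0.0, 0.1]
opening: -0.1
```

step_arm --series '[[[-0.006,0,0],[0,0,0],1],[[-0.006,0,0],[0,0,0],1],[[-0.006,0,0],[0,0,0],1],[[-0.006,0,0],[0,0,0],1],[[-0.006,0,0],[0,0,0],1],[[0,0,0],[0,0,0],1]]'

```text
time: 7.3
tool_pos: [442.2, -80.2, 73.3]
tool_rot: [[0.968, 0.25, -0.0], [0.25, -0.968, 0.0], [-0.0, -0.0, -1.0]]
contact_force: [1.3, 0.8, -0.3]
opening: 0.4
```

Run:
```python
from h import *
s=bot.get_state();print(s["tool_pos"],s["contact_force"],s["opening"])
snap("scene","s4.png",(150,120,330,255),4.4)
```

```text
[442.21705115 -80.15508579  73.26345393] [ 1.30010529  0.7583987  -0.32792431] 0.4356561461953686
```

View pics/s4.png

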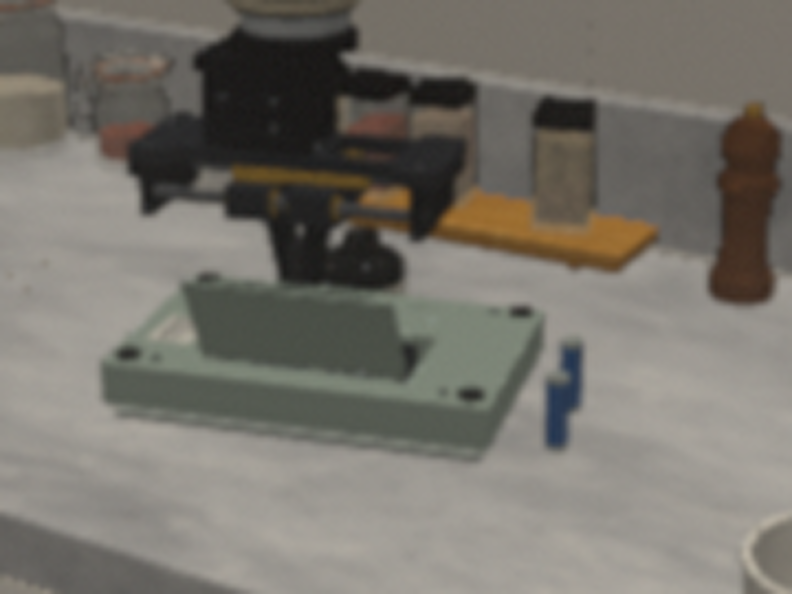

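step_arm --series '[[[0.02,0,0],[0,0,0],1],[[0.02,0,-0.01],[0,0,0],1],[[0.01,0,-0.05],[0,0,0],1],[[0,0,-0.06],[0,0,0],1],[[0,0.05,-0.03],[0,0,0],1],[[0,0.06,0],[0,0,0],1],[[0,0.06,0],[0,0,0],1],[[0,0.06,0],[0,0,0],1]]'

```text
time: 8.35
tool_pos: [549.2, -292.1, 223.5]
tool_rot: [[0.968, 0.25, 0.001], [0.25, -0.968, -0.0], [0.001, 0.0, -1.0]]
contact_force: [0.9, 0.7, 0.3]
opening: 0.7
```

step_arm --series '[[[0,0.03,0],[0,0,0],1],[[0,0,0],[0,0,0],1],[[0,0,0],[0,0,0],1]]'

```text
time: 8.72
tool_pos: [556.0, -318.6, 222.8]
tool_rot: [[0.968, 0.25, -0.001], [0.25, -0.968, 0.001], [-0.0, -0.001, -1.0]]
contact_force: [-0.5, -0.0, -1.1]
opening: 0.6
```

Run:
```python
from h import *
s=bot.get_state();print(s["time"],s["tool_pos"],s["contact_force"])
q=snap("scene","s5.png",(150,120,330,255),4.4); t=snap("top","t5.png",(165,150,300,265),5.8)
R=np.array([[.96835,-.24959],[.24959,.96835]]);o=np.array([492.44,-67.9])
for a in(1.05,1.6,1.8,2.0):
  for y in(67,-67):
    w=R@[-54+66*np.cos(a),y]+o; w=[*w,40+66*np.sin(a)]
    u,v=w2p(q,w);m,n=w2p(t,w); print(a,y,round((u+.4-150)*4.4),round((v+.4-120)*4.4),"top",round((m+.4-165)*5.8),round((n+.4-150)*5.8))
```

```text
8.725 [ 555.95219403 -318.57407277  222.84009162] [-0.53426427 -0.04872531 -1.13508112]
1.05 67 217 252 top 206 448
1.05 -67 421 274 top 496 375
1.6 67 195 258 top 221 522
1.6 -67 405 280 top 515 447
1.8 67 187 268 top 228 551
1.8 -67 399 291 top 523 476
2.0 67 180 282 top 236 579
2.0 -67 393 305 top 530 504
```

View pics/s5.png

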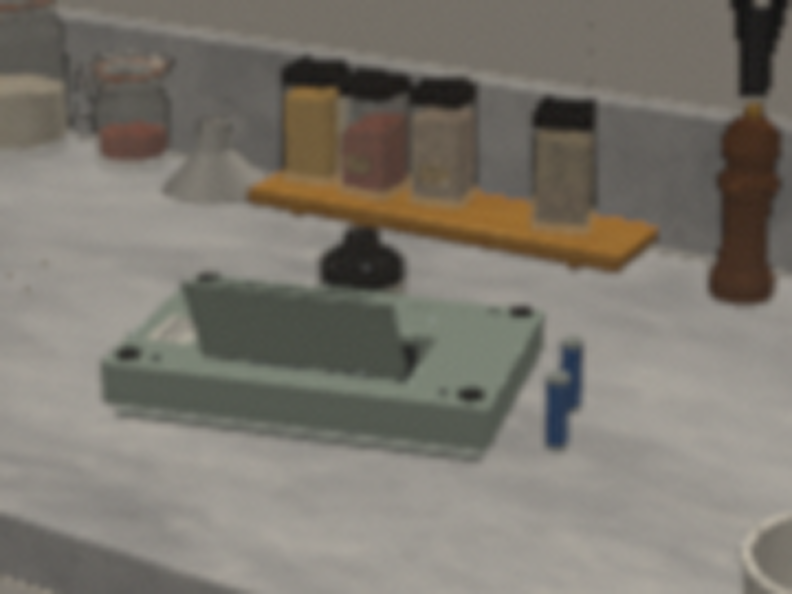

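View pics/t5.png

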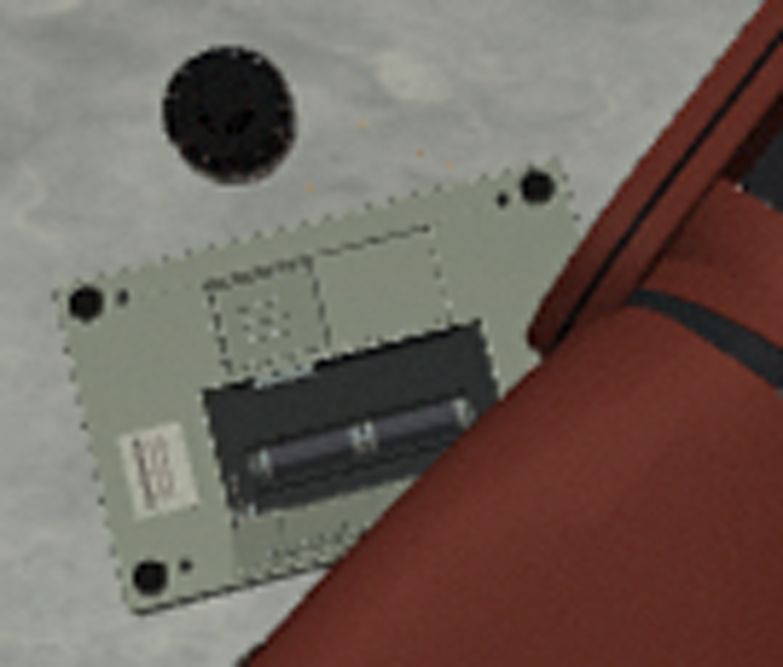

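Scene view: the hatch edge corners are at (182,283) and (392,305), against (180,282) and (393,305) predicted for 2.0 rad. Top view: the left edge corner is at about (237,578), predicted (236,579). The scale's corners and the cells have not moved.

```bash
python3 -c "
from workcell import bot
print(bot.close_job())"
```

```text
the job is handed in; nothing more can be done
None
```

The hatch is open and lies fully back against its stop, and the job is handed in at about 8.7 s of the 40 s allowed.

- **Finding the pad:** The top picture showed it about 29 mm along the strip from its middle, on the +y side. With the fingers shut, the tips went below panel level there without resistance, which confirmed the recess.
- **Pressing:** The force rose from 2 to 5.3 N over the pad's travel, then jumped to 8.8 N at its bottom stop, with the tips about 7.2 mm below the panel. A picture then showed the hatch sprung up.
- **Pushing the hatch over:** I pushed it past upright from its underside with about 1 to 1.5 N measured, then drew the arm well clear.

**Last checks:** The hatch's edge corners matched the positions predicted for 2.0 rad to within about 2 pixels of the enlarged crop. The scale, both batteries and the timer showed no movement in the pictures. In the last top picture the arm hid the batteries and the scale's near right corner, so I checked those in the scene picture. I did not check the ramekin and scoop again, but the arm passed over that side of the worktop only at about 220 mm height. No check failed or disagreed.

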